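# Switch the test bench over to board three and start it

## Robot

A 7-joint arm with a two-finger parallel gripper is mounted at the origin on the work surface. World frame = base frame: x ahead of the robot, y to its left, z up, the work surface at z = 0. Lengths are in m, angles in rad, forces in N, time in s.
With the tool pointing down it reaches from about 0.425 to 0.95 m from the base axis. Payload 4.7 kg.
Tool frame: the origin (TCP) lies on the centre line of the jaws, within the pads' length; the fingertips stand 17 mm ahead of it and the grasp point (between the pads) lies 2 mm behind it (r.tcp_to_tips is the distance from the TCP to the fingertips, in m); y points along the fingers, z is the direction in which the jaws open and shut, and the axes are right-handed (so a half turn about y gives the same grasp; the last joint's range is limited). The gripper opens to 87 mm and grips with 3 to 60 N. Pads are 19 mm wide; open, the fingers measure 117 mm over their backs; the gripper's body (75 mm by 190 mm) begins 51 mm behind the grasp point.
Start: joints at [1.223, 0.469, -0.049, 1.532, 0.024, 1.141, -0.082], TCP at [0.212, -0.641, 0.24] pointing down, gripper open.
Joint ranges: [-2.59, 2.59], [-0.33, 1.99], [-1.39, 1.29], [0.1, 2.45], [-1.04, 4.18], [0.21, 1.99], [-2.66, 2.66]. Speed limits (rad/s): [2.57, 2.57, 3.14, 3.14, 3.14, 3.14, 3.14].

## Interface

Orientations are given as a 3x3 rotation matrix whose columns are the frame's x, y, z axes.
In Python, from workcell import r gives the robot as it stands.
- The arm moves only by the tool jog_arm, never from a script. Its argument "motion" is a list of rows, each an object of numbers: "dx", "dy", "dz": the shift along the tool's x, y, z in cm; "ax", "ay", "az": the turn, a rotation vector about the tool's x, y, z in rad; "claw": the finger opening in cm, from 0 to 8.7. A call has 1 to 5 rows; each row shifts and turns the pose as measured when the row begins, along the tool's axes as they then stand; what a row does not reach is not made up. A row lasts 1/12 s, in which the tool goes at most 41.7 mm and 7.16 degrees, less where a joint would pass 70% of its speed; a pose out of reach is approached as far as the arm can. A call with a gripper value outside its range is refused whole. The fingers move at their own pace and stop on an object; the grip force is fixed at half the most. Time passes only in rows, so rows that do not move let the fingers close. It gives the time, the measured TCP pose, the force and the opening at its end, in the units of the state.
- r.state(): the state, without advancing time (a new reading comes with each control period).
- r.capture(name): name is "scene" or "top"; returns a dict with "color" (420x560x3 uint8, blue, green, red), "K" (3x3 intrinsics, pixels), "distortion" ([k1, k2, p1, p2, k3] as OpenCV has them; the pictures are not rectified), "eye" and "attitude" of the camera in the world. Camera axes: x right, y down, z forward; pixel columns grow to the right and rows downward; lengths in m; the calibration is good to about 2 mm. A picture is of the moment at which its call begins. There is no depth.
- r.finish_job(): hands the job in, once; it reports no verdict.
The state is a dict: "time": time; "qpos": joint angles; "qvel": joint speeds; "effort": joint torques, N m; "eef_pos": TCP position; "eef_rot": TCP orientation; "ft_force": force on the tool from outside, world axes, zero at the start; "torque": the same for the moment, N m; "opening": finger opening in m.
Only numpy, scipy, OpenCV 4.12 (cv2) and the standard library are available. Lean on these libraries where they do the work, as an engineer would, in place of code of your own. Each camera call takes 0.05 s, during which the arm holds its last target.

## Task

With the tip of the closed fingers, gently push the upright tab on the selector dial round until its pointer points at the middle of the label with three dots, and leave it there. Only then press the start button on the small separate box all the way down and let it go. Do not grip or lift anything, and leave all the other things on the bench as they are.

Things in the scene. Friction and masses are not known exactly. Their poses are not given: they have to be found in the camera images.
- selector: Selector unit, a flat grey case fixed to the bench. Origin: at bench level straight under the dial's axis; z up, x towards the middle (ring) label. Case x -70 to 135, y -125 to 125 mm, flat top at 55 mm. Five round white labels (46 mm wide, 3 mm thick) lie on it, 100 mm from the axis, 0.62 rad apart. Black dial: radius 45, top at 67 mm.
- dial (a joint): Dial turn, rad: 0 when the pointer points along the selector's x (middle label), growing counter-clockwise seen from above; stops at -1.5 and +1.5. The labels lie at -1.24, -0.62, 0, 0.62, 1.24. No click stops: light friction (about 0.12 N m, 2 N at the tab); it stays where left. Starts near 0.
- tab (a point): Centre of the top edge of the tab, 110 mm above the bench, 60 mm from the dial's axis. The tab is an upright aluminium fin, 24 mm long along the radius, 8 mm thick along the turn, standing 35 mm above the bar: push on its flat side.
- pointer (a point): The pointer is an aluminium bar, 16 mm wide, top 75 mm above the bench, from the axis out to 78 mm. This is the point straight out in the pointer's direction, 100 mm from the dial's axis, just above the labels: it comes over a label's middle when the pointer points at that middle. Turns with the dial.
- label_3: The label with three black dots in a triangle, the one to select. Origin: centre of its underside. Which of the four outer places it lies in differs from run to run.
- label_1: The label with one black dot. Origin: centre of its underside.
- label_2: The label with two black dots. Origin: centre of its underside.
- label_4: The label with four black dots in a square. Origin: centre of its underside.
- label_off: The middle label, with a black ring (off). Origin: centre of its underside.
- start_top (a point): Centre of the top of the start button: a white cap, 34 mm across, in a black collar on a grey 85 x 85 mm box, 40 mm high, fixed to the bench. The cap's top is 58 mm above the bench and stands 6 mm above the collar; it goes down.
- start (a joint): How far the start button is pressed, m: 0 up, 0.006 fully down. It springs back; 1.5 N starts it, 5 N holds it fully down.
- plug: Loose plug, steel and brass cylinder, 22 mm across, 30 mm high, standing on the selector case's left front corner (55 mm above the bench). Leave alone. Origin: centre of its underside.
- adapter: Loose black adapter, 60 x 22 x 14 mm, on the bench. Leave alone.
- screwdriver: Loose screwdriver lying beyond the work. Leave alone.
- keyboard: Loose keyboard, 135 x 430 mm, 21 mm high, at the left. Leave alone.
- mouse: Loose black mouse, 105 x 60 mm, 33 mm high, at the right. Leave alone.
- reel: Loose component reel, 130 mm across, 14 mm high, lying flat at the right. Leave alone.
There are look-alikes about, which are no part of the job. What is shaped like the part that bears start_top but blue is not meant.

How it is judged:
On the way, in this order (a step that is already met when the one before it is completed fails the run):
1. the pointer points at the three-dot label (horizontal distance between pointer and label_3 below 0.013 m), for 0.3 s.
2. the start button is pressed down with the selector on the three-dot label (value of joint start above 0.004 m and horizontal distance between pointer and label_3 below 0.013 m), for 0.05 s.
At the end, for the whole second after the job is handed in: The point 100 mm out along the pointer lies within 13 mm (about 7 degrees) of the three-dot label's middle, the dial is at rest, and the start button, pressed at least 4 mm down after the selection, is up again (within 1 mm) (horizontal distance between pointer and label_3 below 0.013 m and value of joint start below 0.001 m and velocity of joint dial between -0.05 and 0.05 rad/s); the robot touches nothing.
It fails at once if the start button is pressed (2 mm) while the pointer is off the three-dot label (more than 16 mm from its middle) (value of joint start above 0.002 m and horizontal distance between pointer and label_3 above 0.016 m).
It fails at once if the selector is pushed roughly (over 20 N) (contact force between the fingers and selector above 20 N).
It fails at once if a loose thing (plug, adapter, screwdriver, keyboard, mouse or reel) is lifted or shifted by more than 15 mm (distance of any of plug, adapter, screwdriver, keyboard, mouse, reel from where it was at the start of the episode above 0.015 m).
It also fails if it takes over 42 s, if anything falls off the work surface, if the arm or the gripper's body presses on something with over 40 N, if the wrist force passes 120 N, or if a joint passes its speed limit or range.

## Working session

There is one attempt and no reset: what is moved stays moved. The work goes in short steps, Python scripts to look and compute and a tool call to move; the robot and the scene stay as the last step left them, time stands still between calls to the robot, and variables do not carry over. Pictures are saved under pics/ and viewed, and the job is handed in when it is done.

Besides the shell and the picture viewer there is one more tool, called after "Call:" as name(argument=value, ...) on one line, values as JSON. jog_arm: Moves the arm, as the interface text tells. Its arguments: {"type":"object","properties":{"motion":{"type":"array","items":{"type":"object","properties":{"dx":{"type":"number"},"dy":{"type":"number"},"dz":{"type":"number"},"ax":{"type":"number"},"ay":{"type":"number"},"az":{"type":"number"},"claw":{"type":"number"}}}}},"required":["motion"]}

```bash
mkdir -p pics; ls
python3 - <<'E'
from workcell import r
import cv2,json
s=r.state();print(s['time'],s['eef_pos'],s['eef_rot'],s['opening'],r.tcp_to_tips)
for n in("scene","top"):
    c=r.capture(n);cv2.imwrite(f"pics/{n}0.png",c['color']);print(n,c['K'],c['distortion'],c['eye'],c['attitude'])
E
```

```text
pics
0.0 [ 0.21136472 -0.64046889  0.23847896] [[-9.49609496e-01 -7.08050852e-04  3.13434687e-01]
 [-3.13435471e-01  1.82898373e-03 -9.49607740e-01]
 [ 9.91036274e-05 -9.99998077e-01 -1.95874857e-03]] 0.08704723295812111 0.017
scene [[425.3817797    0.         282.36987461]
 [  0.         425.3817797  206.80706623]
 [  0.           0.           1.        ]] [0.00341765 0.         0.         0.         0.        ] [ 1.11745162 -0.59860349  0.9662974 ] [[ 0.75815813  0.48072994 -0.44056212]
 [ 0.65204967 -0.56435584  0.5062941 ]
 [-0.00524308 -0.67111937 -0.74133077]]
top [[397.50439599   0.         281.82471965]
 [  0.         397.50439599 204.31788918]
 [  0.           0.           1.        ]] [-0.07400143  0.          0.          0.          0.        ] [ 0.36949792 -0.00161565  1.19125059] [[ 0.01871464 -0.98334215  0.18079819]
 [-0.99957047 -0.01432246  0.02556841]
 [-0.02255302 -0.18119904 -0.98318781]]
```

View pics/scene0.png

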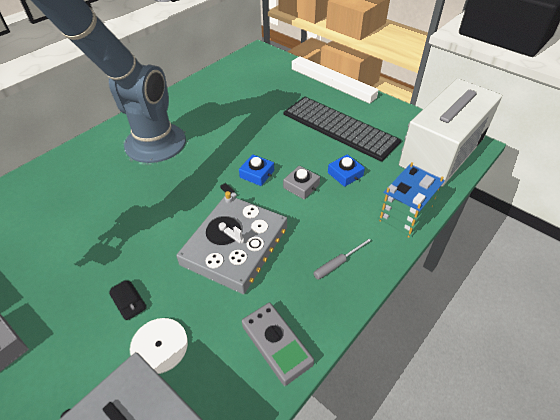

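View pics/top0.png

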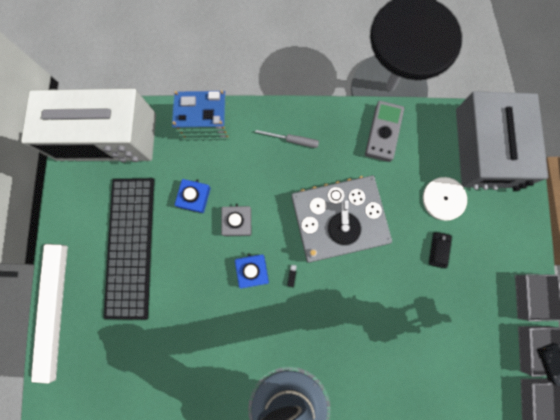

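Run:
```python
import cv2,numpy as np
a=cv2.imread('pics/top0.png')[165:270,285:400];b=cv2.imread('pics/scene0.png')[175:300,170:300]
a=cv2.resize(a,(500,457),interpolation=cv2.INTER_CUBIC)
b=cv2.resize(b,(500,480),interpolation=cv2.INTER_CUBIC)
cv2.imwrite('pics/zt.png',a);cv2.imwrite('pics/zs.png',b)
```

```text
(no output)
```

View pics/zt.png

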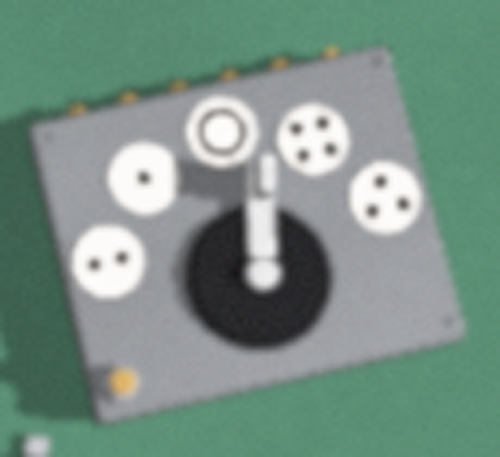

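View pics/zs.png

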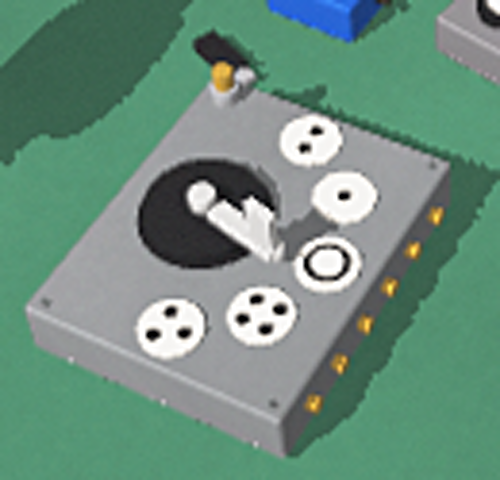

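The top view shows the three-dot label at about (373,210), on the far right (the −1.24 place). The dial centre is near (345,228), the grey start box at (236,220) and the plug at (312,252). Next I'll measure these.

```bash
cat > h.py <<'E'
import cv2,numpy as np
def ray(c,uv,z):
    p=cv2.undistortPoints(np.array([[uv]],float),np.array(c['K']),np.array(c['distortion']))[0,0]
    d=np.array(c['attitude'])@np.array([p[0],p[1],1]);e=np.array(c['eye']);return e+d*(z-e[2])/d[2]
def proj(c,P):
    R=np.array(c['attitude']);rv=cv2.Rodrigues(R.T)[0];t=-R.T@np.array(c['eye'])
    return cv2.projectPoints(np.array(P,float).reshape(-1,1,3),rv,t,np.array(c['K']),np.array(c['distortion']))[0][:,0]
E
python3 - <<'E'
from workcell import r
from h import *
for n in("scene","top"):
    c=r.capture(n);im=c['color'];hsv=cv2.cvtColor(im,cv2.COLOR_BGR2HSV)
    m=((hsv[...,2]>200)&(hsv[...,1]<40)).astype(np.uint8)
    cs,_=cv2.findContours(m,cv2.RETR_EXTERNAL,cv2.CHAIN_APPROX_NONE)
    for k in cs:
        if 40<cv2.contourArea(k)<600:
            M=cv2.moments(k);uv=(M['m10']/M['m00'],M['m01']/M['m00'])
            print(n,cv2.contourArea(k),np.round(uv,1),ray(c,uv,.058).round(4))
    d=((hsv[...,2]<70)).astype(np.uint8)
    cs,_=cv2.findContours(d,cv2.RETR_EXTERNAL,cv2.CHAIN_APPROX_NONE)
    for k in cs:
        if 400<cv2.contourArea(k)<1600:
            e=cv2.fitEllipse(cv2.convexHull(k));print(n,'dark',e,ray(c,e[0],.067).round(4))
E
```

```text
scene 189.5 [213.8 260. ] [ 0.5637 -0.2343  0.058 ]
scene 190.5 [237.3 256.8] [ 0.6029 -0.1876  0.058 ]
scene 171.0 [254.7 243.5] [ 0.6076 -0.1266  0.058 ]
scene 125.0 [233.8 233.5] [ 0.5408 -0.1385  0.058 ]
scene 152.5 [259.1 225.8] [ 0.5749 -0.0738  0.058 ]
scene 145.5 [250.3 211.3] [ 0.5191 -0.0507  0.058 ]
scene 67.5 [418.2 198.3] [0.8583 0.3047 0.058 ]
scene 64.5 [301.4 173. ] [0.5304 0.167  0.058 ]
scene 60.0 [346.6 161.2] [0.6056 0.303  0.058 ]
scene 58.0 [255.5 161.1] [0.3838 0.1154 0.058 ]
scene 407.0 [398.4  72.5] [0.4578 0.876  0.058 ]
scene 55.0 [314.8  36.1] [0.0111 0.9048 0.058 ]
scene 321.5 [285.   28.3] [-0.1417  0.8772  0.058 ]
scene 158.0 [14.7 17.1] [-1.22   0.121  0.058]
scene 53.0 [272.6   3.4] [-0.3676  1.0448  0.058 ]
scene dark ((127.1500015258789, 299.8182373046875), (30.423261642456055, 41.531578063964844), 148.5199432373047) [ 0.4963 -0.4512  0.067 ]
scene dark ((222.96731567382812, 230.30531311035156), (27.67315673828125, 35.311344146728516), 78.53489685058594) [ 0.5163 -0.1545  0.067 ]
scene dark ((524.8675537109375, 361.4667053222656), (181.5413970947265
[... 667 characters left out ...]
218 0.2458 0.058 ]
top dark ((281.6626892089844, 409.2210388183594), (27.260448455810547, 49.14606475830078), 71.22190856933594) [0.0185 0.0176 0.067 ]
top dark ((550.6129760742188, 379.2973937988281), (54.467018127441406, 106.7200698852539), 18.663658142089844) [ 0.0963 -0.7231  0.067 ]
top dark ((439.2622375488281, 249.51272583007812), (23.874954223632812, 39.77678298950195), 6.786139488220215) [ 0.4528 -0.4201  0.067 ]
top dark ((343.62249755859375, 228.24542236328125), (31.347314834594727, 32.76426315307617), 112.89764404296875) [ 0.5097 -0.1493  0.067 ]
top dark ((467.0437927246094, 141.16827392578125), (21.65121841430664, 103.3595199584961), 176.6663818359375) [ 0.7761 -0.5223  0.067 ]
```

```bash
cat >> h.py <<'E'
L=np.array([[.5645,-.2354],[.6035,-.1883],[.6083,-.1273],[.5754,-.0744],[.5196,-.0518]])
from scipy.optimize import least_squares
_a=np.array([-1.24,-.62,0,.62,1.24])
_f=lambda p:(np.c_[p[0]+.1*np.cos(_a+p[2]),p[1]+.1*np.sin(_a+p[2])]-L).ravel()
_s=least_squares(_f,[.51,-.15,.3]);CX,CY,PSI=_s.x
def sel(phi,rad): return np.array([CX+rad*np.cos(PSI+phi),CY+rad*np.sin(PSI+phi)])
E
python3 - <<'E'
from workcell import r
from h import *
import h
print(CX,CY,PSI,h._s.fun.reshape(-1,2).round(4))
c=r.capture('top');im=c['color'].copy()
for n in('top','scene'):
    c=r.capture(n)
    hsv=cv2.cvtColor(c['color'],cv2.COLOR_BGR2HSV)
    # bar pixels brightness around radius 25..45 from axis at z=.075
    best=[]
    for phi in np.arange(-1.5,1.51,.02):
        P=[[*sel(phi,q),.075] for q in np.arange(.015,.045,.003)]
        uv=proj(c,P).astype(np.float32)
        v=cv2.remap(c['color'],uv[:,0].copy(),uv[:,1].copy(),cv2.INTER_LINEAR).mean();best.append((v,phi))
    b=np.array(best);w=np.clip(b[:,0]-120,0,None);print(n,'phi',(w*b[:,1]).sum()/w.sum(),b[b[:,0].argmax()])
phi=0
E
```

```text
0.510609741916372 -0.15109415481702693 0.24115400471505793 [[ 0.0002  0.0002]
 [ 0.      0.0002]
 [-0.0006  0.0001]
 [ 0.0004 -0.0008]
 [-0.      0.0003]]
top phi -0.2632579751586085 [235.36666667  -0.26      ]
scene phi -0.1471799398256159 [240.   -0.4]
```

```bash
cat >> h.py <<'E'
def go(r,x,y,z,th=None):
    s=r.state();R=np.array(s['eef_rot']);p=np.array(s['eef_pos'])
    d=R.T@(np.array([x,y,z])-p)*100
    zz=R[:,2];a=np.arctan2(zz[1],zz[0]);out=None
    if th is not None:
        out=((a-(th-np.pi/2)+np.pi)%(2*np.pi)-np.pi)
    print('t',s['time'],'pos',p.round(4),'tilt',R[:,1].round(3),'F',np.round(s['ft_force'],1),'open',s['opening'])
    print('d cm',d.round(2),'ay',out)
def tang(th,rad,off): # th world angle of pointer
    return CX+rad*np.cos(th)-off*np.sin(th),CY+rad*np.sin(th)+off*np.cos(th)
E
python3 - <<'E'
from workcell import r
from h import *
x,y=tang(-.02,.06,.04);print(x,y);go(r,x,y,.24,-.02)
E
```

```text
0.5713976889840999 -0.11230207455196381
t 0.35 pos [ 0.2116 -0.6409  0.2393] tilt [-0.  0. -1.] F [-0.1  0.5 -0.5] open 0.0870974619469312
d cm [-5.074e+01 -5.000e-02 -3.892e+01] ay 0.3387145100167541
```

Call:
jog_arm(motion=[{"dx":-3,"dz":-2.3,"claw":0},{"dx":-3,"dz":-2.3,"claw":0},{"dx":-3,"dz":-2.3,"claw":0},{"dx":-3,"dz":-2.3,"claw":0},{"dx":-3,"dz":-2.3,"claw":0}])

```text
validation failed for argument at $.mo...
```

Call:
jog_arm(motion=[{"dx":-3,"dz":-2.3,"claw":0},{"dx":-3,"dz":-2.3,"claw":0},{"dx":-3,"dz":-2.3,"claw":0},{"dx":-3,"dz":-2.3,"claw":0},{"dx":-3,"dz":-2.3,"claw":0}])

```text
validation failed for argument at $.mo...
```

Run:
```python
from workcell import r
from h import *
x,y=tang(-.02,.06,.04);go(r,x,y,.24,-.02)
```

```text
t 0.35 pos [ 0.2116 -0.6409  0.2393] tilt [-0.  0. -1.] F [-0.1  0.5 -0.5] open 0.0870974619469312
d cm [-5.074e+01 -5.000e-02 -3.892e+01] ay 0.3387145100167541
```

Call:
jog_arm(motion=[{"dx":-3.0,"dy":0,"dz":-2.3,"ax":0,"ay":0,"az":0,"claw":0},{"dx":-3.0,"dy":0,"dz":-2.3,"ax":0,"ay":0,"az":0,"claw":0},{"dx":-3.0,"dy":0,"dz":-2.3,"ax":0,"ay":0,"az":0,"claw":0},{"dx":-3.0,"dy":0,"dz":-2.3,"ax":0,"ay":0,"az":0,"claw":0},{"dx":-3.0,"dy":0,"dz":-2.3,"ax":0,"ay":0,"az":0,"claw":0}])

```text
time: 0.77
eef_pos: [0.3125, -0.4888, 0.2371]
eef_rot: [[-0.956, -0.005, 0.294], [-0.294, -0.005, -0.956], [0.007, -1.0, 0.003]]
ft_force: [0.0, -1.8, 0.2]
opening: 0.0618
```

Call:
jog_arm(motion=[{"dx":-3.0,"dy":0,"dz":-2.4,"ax":0,"ay":0,"az":0,"claw":0},{"dx":-3.0,"dy":0,"dz":-2.4,"ax":0,"ay":0,"az":0,"claw":0},{"dx":-3.0,"dy":0,"dz":-2.4,"ax":0,"ay":0,"az":0,"claw":0},{"dx":-3.0,"dy":0,"dz":-2.4,"ax":0,"ay":0,"az":0,"claw":0},{"dx":-3.0,"dy":0,"dz":-2.4,"ax":0,"ay":0,"az":0,"claw":0}])

```text
time: 1.18
eef_pos: [0.4242, -0.3222, 0.2368]
eef_rot: [[-0.957, -0.004, 0.292], [-0.292, -0.008, -0.957], [0.006, -1.0, 0.006]]
ft_force: [0.2, -0.3, 0.4]
opening: 0.0285
```

Call:
jog_arm(motion=[{"dx":-3.0,"dy":0,"dz":-2.4,"ax":0,"ay":0,"az":0,"claw":0},{"dx":-3.0,"dy":0,"dz":-2.4,"ax":0,"ay":0,"az":0,"claw":0},{"dx":-3.0,"dy":0,"dz":-2.4,"ax":0,"ay":0,"az":0,"claw":0},{"dx":-3.0,"dy":0,"dz":-2.4,"ax":0,"ay":0,"az":0,"claw":0},{"dx":-3.0,"dy":0,"dz":-2.4,"ax":0,"ay":0,"az":0,"claw":0}])

```text
time: 1.6
eef_pos: [0.5366, -0.1552, 0.2369]
eef_rot: [[-0.957, -0.001, 0.291], [-0.291, -0.01, -0.957], [0.004, -1.0, 0.009]]
ft_force: [1.1, -0.7, 0.0]
opening: 0.002
```

Run:
```python
from workcell import r
from h import *
x,y=tang(-.02,.06,.04);go(r,x,y,.24,-.02)
```

```text
t 1.6 pos [ 0.5366 -0.1552  0.2369] tilt [-0.001 -0.01  -1.   ] F [ 1.1 -0.7  0. ] open 0.0019596372403751527
d cm [-4.58 -0.35 -3.1 ] ay 0.3148321858849874
```

Call:
jog_arm(motion=[{"dx":-2.3,"dy":0,"dz":-1.5,"ax":0,"ay":0,"az":0,"claw":0},{"dx":-2.3,"dy":0,"dz":-1.5,"ax":0,"ay":0,"az":0,"claw":0},{"dx":0,"dy":0,"dz":0,"ax":0,"ay":0.11,"az":0,"claw":0},{"dx":0,"dy":0,"dz":0,"ax":0,"ay":0.11,"az":0,"claw":0},{"dx":0,"dy":0,"dz":0,"ax":0,"ay":0.11,"az":0,"claw":0}])

```text
time: 2.02
eef_pos: [0.5788, -0.0964, 0.2372]
eef_rot: [[-1.0, 0.004, -0.028], [0.028, -0.003, -1.0], [-0.004, -1.0, 0.003]]
ft_force: [0.3, 0.6, -0.1]
opening: 0.0005
```

Run:
```python
from workcell import r
from h import *
x,y=tang(-.02,.06,.04);go(r,x,y,.102,-.02)
```

```text
t 2.0167 pos [ 0.5788 -0.0964  0.2372] tilt [ 0.004 -0.003 -1.   ] F [ 0.3  0.6 -0.1] open 0.0005312081671653798
d cm [ 0.76 13.52  1.57] ay -0.007812809996575076
```

Call:
jog_arm(motion=[{"dx":0.3,"dy":3,"dz":0.3,"ax":0,"ay":0,"az":0,"claw":0},{"dx":0.3,"dy":3,"dz":0.3,"ax":0,"ay":0,"az":0,"claw":0},{"dx":0.1,"dy":3,"dz":0.3,"ax":0,"ay":0,"az":0,"claw":0},{"dx":0,"dy":2,"dz":0.2,"ax":0,"ay":0,"az":0,"claw":0},{"dx":0,"dy":0.5,"dz":0,"ax":0,"ay":0,"az":0,"claw":0}])

```text
time: 2.43
eef_pos: [0.5765, -0.1063, 0.1226]
eef_rot: [[-0.999, 0.016, -0.029], [0.029, -0.005, -1.0], [-0.016, -1.0, 0.004]]
ft_force: [-0.0, 0.4, 1.1]
opening: 0.0003
```

Run:
```python
from workcell import r
from h import *
x,y=tang(-.02,.06,.025);go(r,x,y,.102,-.02)
for n in('top','scene'):
    c=r.capture(n);cv2.imwrite(f'pics/{n}1.png',c['color'])
a=cv2.imread('pics/top1.png')[165:270,285:400];b=cv2.imread('pics/scene1.png')[175:300,170:300]
cv2.imwrite('pics/z1.png',np.hstack([cv2.resize(a,(390,370),interpolation=3),cv2.resize(b,(390,370),interpolation=3)]))
```

```text
t 2.4333 pos [ 0.5765 -0.1063  0.1226] tilt [ 0.016 -0.005 -1.   ] F [-0.   0.4  1.1] open 0.0003162813772864979
d cm [0.51 2.06 2.11] ay -0.00927930697441992
```

View pics/z1.png

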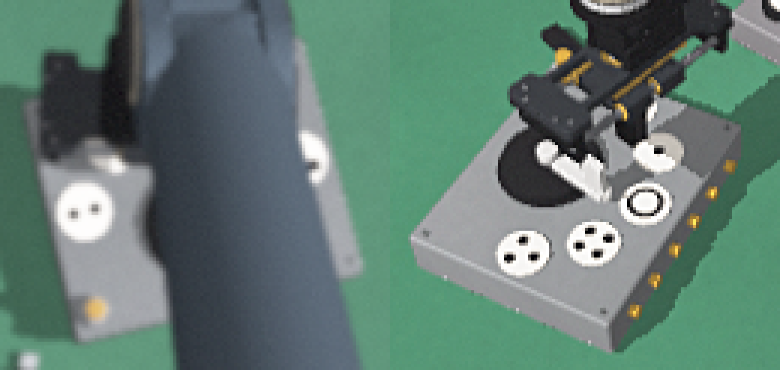

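The gripper is on the counter-clockwise side of the tab, over the one-dot label. I'll lower it beside the tab.

Call:
jog_arm(motion=[{"dx":0.4,"dy":1.0,"dz":0.3,"ax":0,"ay":0,"az":0,"claw":0},{"dx":0.2,"dy":0.8,"dz":0.3,"ax":0,"ay":0,"az":0.01,"claw":0},{"dx":0,"dy":0.3,"dz":0.3,"ax":0,"ay":0,"az":0,"claw":0}])

```text
time: 2.78
eef_pos: [0.5753, -0.1143, 0.107]
eef_rot: [[-0.999, 0.038, -0.027], [0.027, -0.006, -1.0], [-0.038, -0.999, 0.005]]
ft_force: [-0.0, -0.1, 0.7]
opening: 0.0003
```

Run:
```python
from workcell import r
from h import *
x,y=tang(-.02,.06,.020);go(r,x,y,.102,-.02)
b=r.capture('scene')['color'][175:300,170:300]
cv2.imwrite('pics/z2.png',cv2.resize(b,(520,500),interpolation=3))
```

```text
t 2.7833 pos [ 0.5753 -0.1143  0.107 ] tilt [ 0.038 -0.006 -0.999] F [-0.  -0.1  0.7] open 0.0002517693808436745
d cm [0.4  0.49 1.81] ay -0.00702392787232764
```

View pics/z2.png

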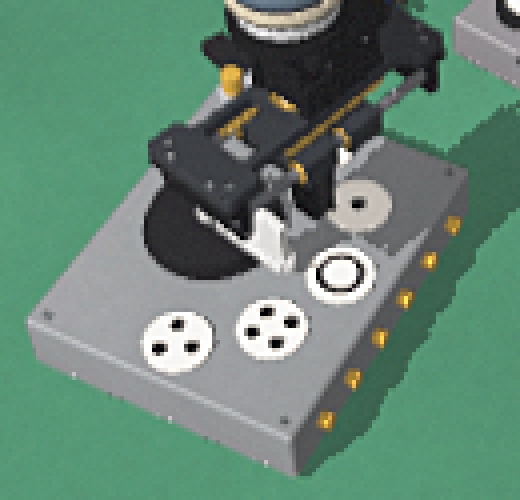

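Call:
jog_arm(motion=[{"dx":0.2,"dy":0.3,"dz":0.3,"ax":0,"ay":0,"az":-0.04,"claw":0},{"dx":0.1,"dy":0.1,"dz":0.4,"ax":0,"ay":0,"az":0,"claw":0},{"dx":0,"dy":0,"dz":0.4,"ax":0,"ay":0,"az":0,"claw":0},{"dx":0,"dy":0,"dz":0.4,"ax":0,"ay":0,"az":0,"claw":0}])

```text
time: 3.17
eef_pos: [0.574, -0.1311, 0.106]
eef_rot: [[-1.0, 0.003, -0.028], [0.028, -0.006, -1.0], [-0.003, -1.0, 0.006]]
ft_force: [-0.1, 0.2, 0.3]
opening: 0.0005
```

Run:
```python
from workcell import r
from h import *
x,y=tang(-.02,.06,.020);go(r,x,y,.102,-.02)
b=r.capture('scene')['color'][175:300,170:300]
cv2.imwrite('pics/z3.png',cv2.resize(b,(520,500),interpolation=3))
```

```text
t 3.1667 pos [ 0.574  -0.1311  0.106 ] tilt [ 0.003 -0.006 -1.   ] F [-0.1  0.2  0.3] open 0.0005438389169664739
d cm [0.3  0.4  0.12] ay -0.007707182896366405
```

View pics/z3.png

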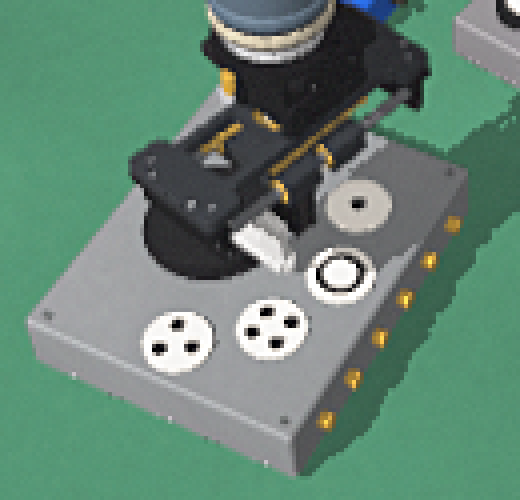

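Call:
jog_arm(motion=[{"dx":0.3,"dy":0.2,"dz":0.3,"ax":0,"ay":0,"az":0,"claw":0},{"dx":-0.1,"dy":0,"dz":0.5,"ax":0,"ay":0.08,"az":0,"claw":0},{"dx":-0.1,"dy":0,"dz":0.5,"ax":0,"ay":0.08,"az":0,"claw":0},{"dx":-0.1,"dy":0,"dz":0.5,"ax":0,"ay":0.08,"az":0,"claw":0}])

```text
time: 3.55
eef_pos: [0.5726, -0.1481, 0.105]
eef_rot: [[-0.962, 0.008, -0.273], [0.273, -0.002, -0.962], [-0.008, -1.0, -0.0]]
ft_force: [0.9, 2.5, -0.4]
opening: 0.0004
```

```bash
cat >> h.py <<'E'
def tabframe(r):
    s=r.state();R=np.array(s['eef_rot']);p=np.array(s['eef_pos'])
    th=np.arctan2(R[1,2],R[0,2])+np.pi/2
    d=p[:2]-[CX,CY]
    print('t',s['time'],'z',p[2].round(4),'tool phi',th-PSI,'rad',d@[np.cos(th),np.sin(th)],'off',d@[-np.sin(th),np.cos(th)],'tilt',R[:,1].round(3),'F',np.round(s['ft_force'],1))
def zoom(r,f):
    b=r.capture('scene')['color'][175:300,170:300]
    cv2.imwrite(f,cv2.resize(b,(520,500),interpolation=3))
E
python3 - <<'E'
from workcell import r
from h import *
tabframe(r);zoom(r,'pics/z4.png')
E
```

```text
t 3.55 z 0.105 tool phi -0.5172763427947795 rad 0.05883737665124742 off 0.01978367968211085 tilt [ 0.008 -0.002 -1.   ] F [ 0.9  2.5 -0.4]
```

View pics/z4.png

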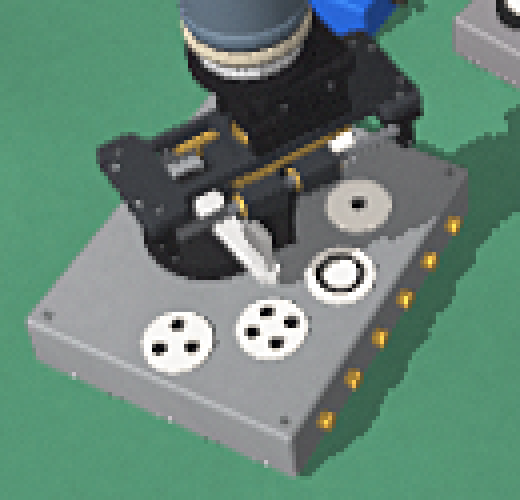

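The push is working at about 2.6 N and the pointer is turning. I'll keep following the arc.

Call:
jog_arm(motion=[{"dx":-0.2,"dy":0,"dz":0.6,"ax":0,"ay":0.09,"az":0,"claw":0},{"dx":-0.2,"dy":0,"dz":0.6,"ax":0,"ay":0.09,"az":0,"claw":0},{"dx":-0.2,"dy":0,"dz":0.6,"ax":0,"ay":0.09,"az":0,"claw":0}])

```text
time: 3.85
eef_pos: [0.5716, -0.164, 0.1051]
eef_rot: [[-0.852, 0.009, -0.524], [0.524, 0.002, -0.852], [-0.006, -1.0, -0.006]]
ft_force: [1.3, 2.4, 0.1]
opening: 0.0002
```

Run:
```python
from workcell import r
from h import *
tabframe(r);zoom(r,'pics/z5.png')
```

```text
t 3.85 z 0.1051 tool phi -0.7928946747999324 rad 0.05867891997089004 off 0.02098015793956868 tilt [ 0.009  0.002 -1.   ] F [1.3 2.4 0.1]
```

View pics/z5.png

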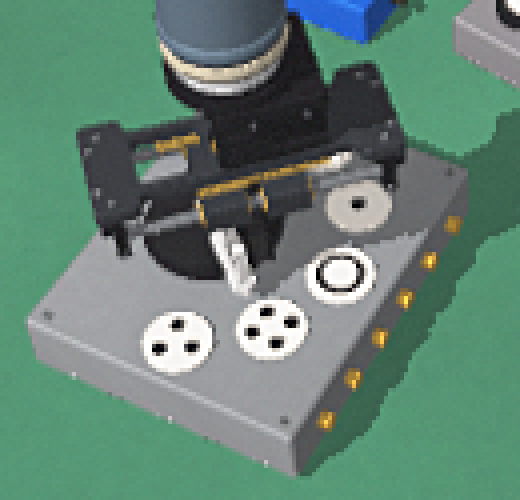

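Call:
jog_arm(motion=[{"dx":-0.2,"dy":0,"dz":0.65,"ax":0,"ay":0.09,"az":0,"claw":0},{"dx":-0.2,"dy":0,"dz":0.65,"ax":0,"ay":0.09,"az":0,"claw":0},{"dx":-0.2,"dy":0,"dz":0.65,"ax":0,"ay":0.09,"az":0,"claw":0}])

```text
time: 4.15
eef_pos: [0.565, -0.1806, 0.1051]
eef_rot: [[-0.68, 0.01, -0.733], [0.733, 0.005, -0.68], [-0.003, -1.0, -0.011]]
ft_force: [1.3, 3.1, -0.9]
opening: 0.0004
```

```bash
cat >> h.py <<'E'
def zoom2(r,f):
    c=r.capture('scene');cv2.imwrite('pics/last_scene.png',c['color']);b=c['color'][195:295,180:270]
    b=cv2.resize(b,None,fx=6,fy=6,interpolation=3)[:600]
    for ph in (-.9,-1.,-1.1,-1.24):
        q=proj(c,[[*sel(ph,.078),.075],[*sel(ph,.1),.06]])
        for k,(u,v) in enumerate(q): cv2.circle(b,(int((u-180)*6+3),int((v-195)*6+3)),3,[(0,0,255),(255,0,0)][k],-1)
    cv2.imwrite(f,b)
E
python3 - <<'E'
from workcell import r
from h import *
tabframe(r);zoom2(r,'pics/z6.png')
E
```

```text
t 4.15 z 0.1051 tool phi -1.0643707029040508 rad 0.058667558583461385 off 0.01980925521470345 tilt [ 0.01   0.005 -1.   ] F [ 1.3  3.1 -0.9]
```

View pics/z6.png

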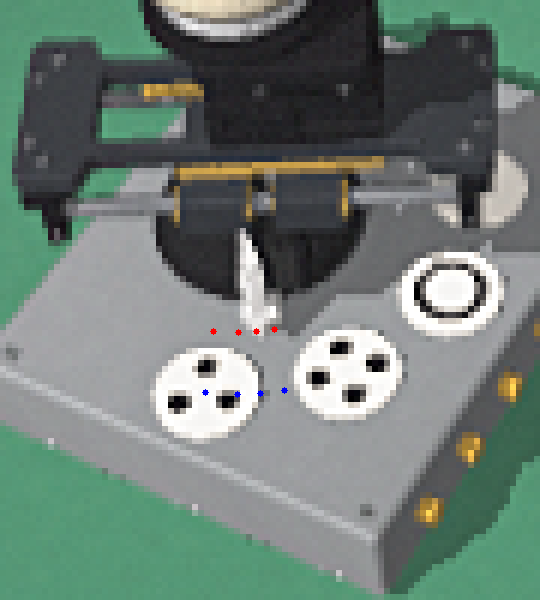

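The red dots mark bar-end positions at −0.9, −1.0, −1.1 and −1.24. The bar end at (262,330) reads about −0.97, so 0.27 rad remain.

Call:
jog_arm(motion=[{"dx":-0.2,"dy":0,"dz":0.6,"ax":0,"ay":0.09,"az":0,"claw":0},{"dx":-0.2,"dy":0,"dz":0.5,"ax":0,"ay":0.08,"az":0,"claw":0}])

```text
time: 4.37
eef_pos: [0.5589, -0.19, 0.1052]
eef_rot: [[-0.546, 0.011, -0.838], [0.838, 0.006, -0.546], [-0.001, -1.0, -0.012]]
ft_force: [0.2, 2.0, -0.2]
opening: 0.0005
```

Run:
```python
from workcell import r
from h import *
tabframe(r);zoom2(r,'pics/z7.png')
```

```text
t 4.3667 z 0.1052 tool phi -1.2342019022954487 rad 0.05896775151142034 off 0.019239969874440193 tilt [ 0.011  0.006 -1.   ] F [ 0.2  2.  -0.2]
```

View pics/z7.png

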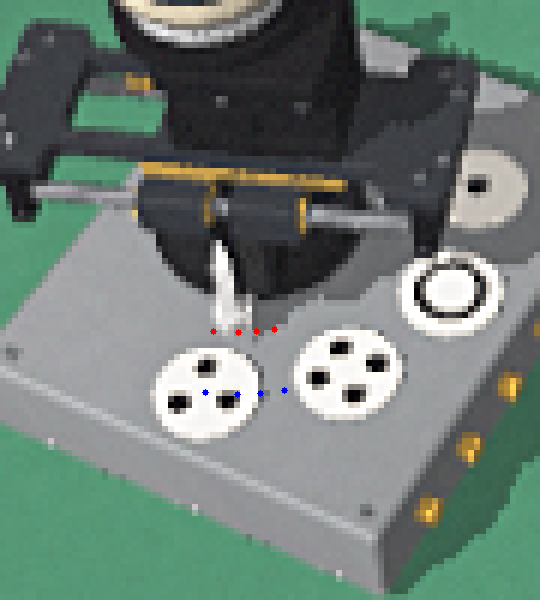

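Now about −1.14, so 0.1 rad to go.

Call:
jog_arm(motion=[{"dx":-0.1,"dy":0,"dz":0.3,"ax":0,"ay":0.05,"az":0,"claw":0},{"dx":-0.1,"dy":0,"dz":0.2,"ax":0,"ay":0.03,"az":0,"claw":0}])

```text
time: 4.58
eef_pos: [0.5558, -0.1939, 0.1054]
eef_rot: [[-0.481, 0.012, -0.876], [0.876, 0.006, -0.481], [-0.0, -1.0, -0.013]]
ft_force: [0.7, 1.9, -1.0]
opening: 0.0002
```

Run:
```python
from workcell import r
from h import *
tabframe(r);zoom2(r,'pics/z8.png')
```

```text
t 4.5833 z 0.1054 tool phi -1.3096176612718513 rad 0.059284533430587705 off 0.01903475298780929 tilt [ 0.012  0.006 -1.   ] F [ 0.7  1.9 -1. ]
```

View pics/z8.png

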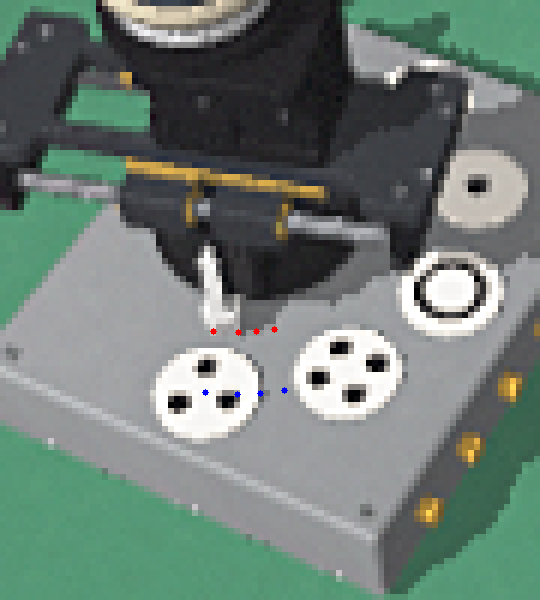

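The bar end at (219,329) reads about −1.2. I'll back off and recheck from above.

Call:
jog_arm(motion=[{"dx":0,"dy":0,"dz":-1.0,"ax":0,"ay":0,"az":0,"claw":0},{"dx":0,"dy":0,"dz":-1.5,"ax":0,"ay":0,"az":0,"claw":0},{"dx":0,"dy":-2.5,"dz":-1.0,"ax":0,"ay":0,"az":0,"claw":0},{"dx":0,"dy":-3,"dz":-2,"ax":0,"ay":0,"az":0,"claw":0},{"dx":0,"dy":-3,"dz":-3,"ax":0,"ay":0,"az":0,"claw":0}])

```text
time: 5.05
eef_pos: [0.6246, -0.1552, 0.1857]
eef_rot: [[-0.483, -0.01, -0.875], [0.875, 0.005, -0.484], [0.009, -1.0, 0.007]]
ft_force: [1.3, 0.2, 0.3]
opening: 0.0006
```

Run:
```python
from workcell import r
from h import *
go(r,.5315,.1652,.12);zoom2(r,'pics/z9.png')
```

```text
t 5.05 pos [ 0.6246 -0.1552  0.1857] tilt [-0.01   0.005 -1.   ] F [1.3 0.2 0.3] open 0.0005580074573580148
d cm [32.48  6.82 -7.38] ay None
```

View pics/z9.png

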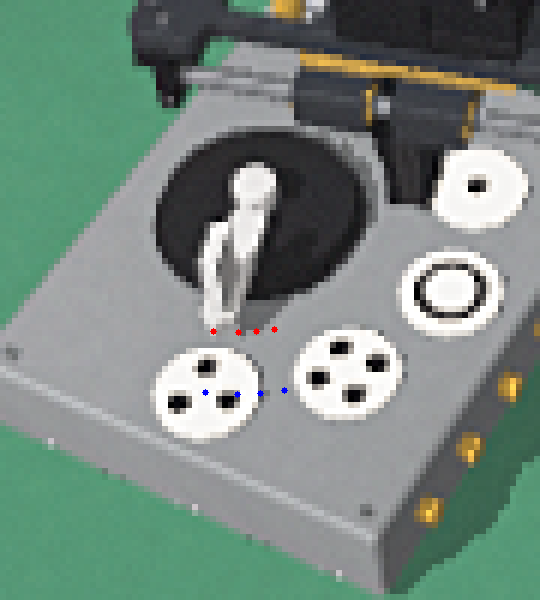

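Call:
jog_arm(motion=[{"dx":3.6,"dy":0,"dz":-0.8,"ax":0,"ay":0,"az":0,"claw":0},{"dx":3.6,"dy":0,"dz":-0.8,"ax":0,"ay":0,"az":0,"claw":0},{"dx":3.6,"dy":0,"dz":-0.8,"ax":0,"ay":0,"az":0,"claw":0},{"dx":3.6,"dy":0,"dz":-0.8,"ax":0,"ay":0,"az":0,"claw":0},{"dx":3.6,"dy":0,"dz":-0.8,"ax":0,"ay":0,"az":0,"claw":0}])

```text
time: 5.52
eef_pos: [0.5945, 0.0222, 0.1972]
eef_rot: [[-0.491, 0.027, -0.871], [0.871, 0.0, -0.491], [-0.013, -1.0, -0.023]]
ft_force: [0.4, 0.2, -0.6]
opening: 0.0005
```

Call:
jog_arm(motion=[{"dx":3.6,"dy":0,"dz":-0.8,"ax":0,"ay":0,"az":0,"claw":0},{"dx":3.6,"dy":0,"dz":-0.8,"ax":0,"ay":0,"az":0,"claw":0},{"dx":3.6,"dy":0,"dz":-0.8,"ax":0,"ay":0,"az":0,"claw":0}])

```text
time: 5.77
eef_pos: [0.5691, 0.1145, 0.1965]
eef_rot: [[-0.497, 0.028, -0.867], [0.867, 0.0, -0.497], [-0.014, -1.0, -0.024]]
ft_force: [0.7, -0.2, -1.1]
opening: 0.0004
```

```bash
cat >> h.py <<'E'
def ztop(r,f):
    c=r.capture('top');cv2.imwrite('pics/last_top.png',c['color'])
    b=cv2.resize(c['color'][165:265,285:405],None,fx=6,fy=6,interpolation=3)
    for ph in (-1.,-1.1,-1.24):
        q=proj(c,[[*sel(ph,.078),.075],[*sel(ph,.1),.06],[*sel(ph,0),.075]])
        for k,(u,v) in enumerate(q): cv2.circle(b,(int((u-285)*6+3),int((v-165)*6+3)),3,[(0,0,255),(255,0,0),(0,160,0)][k],-1)
    cv2.imwrite(f,b)
E
python3 - <<'E'
from workcell import r
from h import *
go(r,.5315,.1652,.1);ztop(r,'pics/z10.png')
E
```

```text
t 5.7667 pos [0.5691 0.1145 0.1965] tilt [ 0.028  0.    -1.   ] F [ 0.7 -0.2 -1.1] open 0.00038493886533684225
d cm [6.4  9.54 0.97] ay None
```

View pics/z10.png

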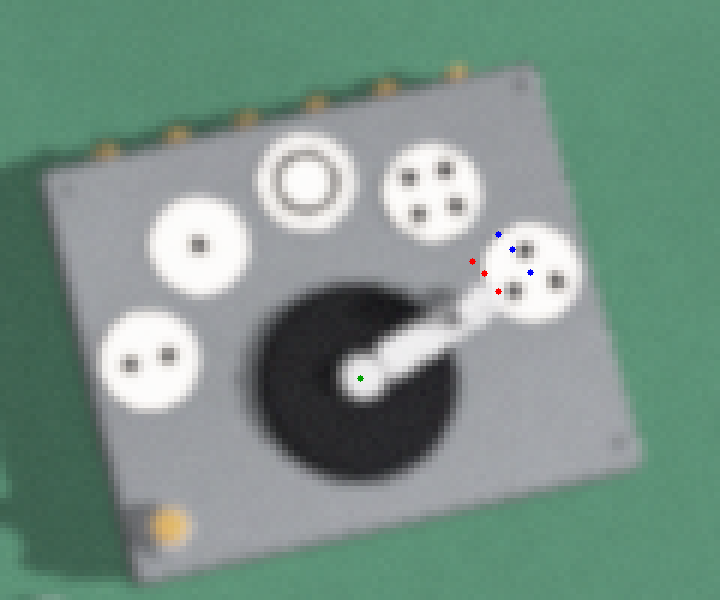

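View pics/last_top.png

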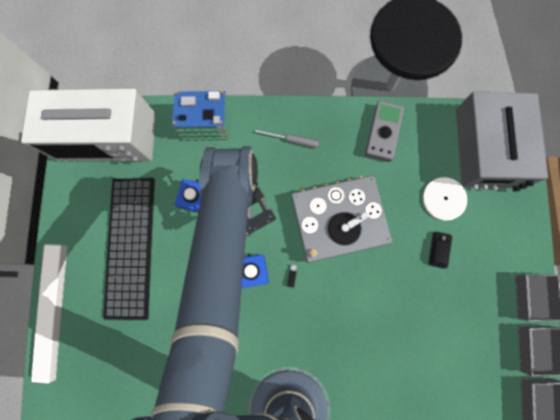

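Run:
```python
from workcell import r
from h import *
for n in('top','scene'):
    c=r.capture(n);g=cv2.cvtColor(c['color'],cv2.COLOR_BGR2GRAY)
    for q in(.024,.030,.036,.042):
        ph=np.arange(-1.9,-.6,.01)
        uv=proj(c,[[*sel(p,q),.075] for p in ph]).astype(np.float32)
        v=cv2.remap(g,uv[:,0].copy(),uv[:,1].copy(),cv2.INTER_LINEAR).ravel().astype(float)
        on=ph[v>(v.min()+v.max())/2];print(n,q,on.min().round(2),on.max().round(2),'mid',(on.min()+on.max())/2,'expected width',16/q/1000)
```

```text
top 0.024 -1.66 -0.84 mid -1.2499999999999993 expected width 0.6666666666666666
top 0.03 -1.56 -0.93 mid -1.2449999999999992 expected width 0.5333333333333333
top 0.036 -1.52 -1.0 mid -1.2599999999999993 expected width 0.4444444444444445
top 0.042 -1.48 -1.07 mid -1.2749999999999995 expected width 0.38095238095238093
scene 0.024 -1.87 -0.88 mid -1.3749999999999996 expected width 0.6666666666666666
scene 0.03 -1.78 -0.96 mid -1.3699999999999994 expected width 0.5333333333333333
scene 0.036 -1.69 -1.04 mid -1.3649999999999993 expected width 0.4444444444444445
scene 0.042 -1.62 -1.06 mid -1.3399999999999994 expected width 0.38095238095238093
```

Both views agree. The top view reads −1.25 to −1.27, and the clean edge in the scene view gives about −1.24. That puts the pointer within about 3 mm of the three-dot label. Next is the start button.

Call:
jog_arm(motion=[{"dx":3.2,"dy":1.5,"dz":0.5,"ax":0.024,"ay":0,"az":-0.014,"claw":0},{"dx":3.0,"dy":1.5,"dz":0.5,"ax":0,"ay":0,"az":0,"claw":0},{"dx":0,"dy":1.5,"dz":0,"ax":0,"ay":0,"az":0,"claw":0},{"dx":0,"dy":0.5,"dz":0,"ax":0,"ay":0,"az":0,"claw":0}])

```text
time: 6.25
eef_pos: [0.5336, 0.167, 0.1461]
eef_rot: [[-0.51, 0.006, -0.86], [0.86, -0.003, -0.51], [-0.006, -1.0, -0.004]]
ft_force: [0.0, -1.3, -0.5]
opening: 0.0007
```

Run:
```python
from workcell import r
from h import *
go(r,.5315,.1652,.08)
c=r.capture('scene');cv2.imwrite('pics/b1.png',cv2.resize(c['color'][120:220,230:370],None,fx=5,fy=5,interpolation=3))
```

```text
t 6.25 pos [0.5336 0.167  0.1461] tilt [ 0.006 -0.003 -1.   ] F [ 0.  -1.3 -0.5] open 0.0007285156117986195
d cm [-0.02  6.61  0.3 ] ay None
```

View pics/b1.png

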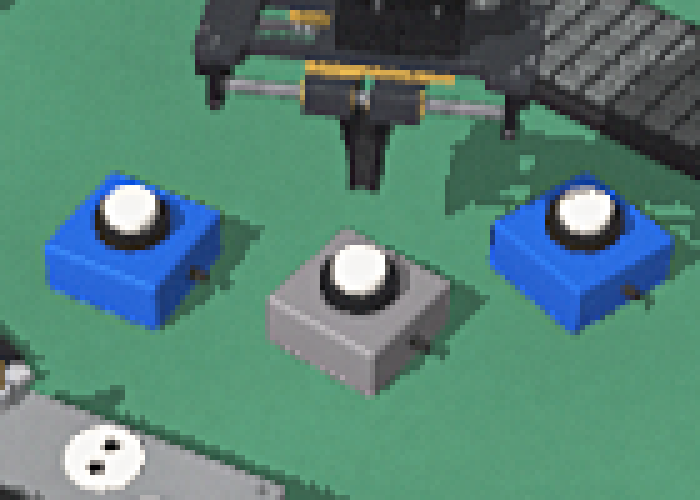

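The fingers are centred over the grey box between the two blue ones. I'll descend.

Call:
jog_arm(motion=[{"dx":0,"dy":2.2,"dz":0.3,"ax":0,"ay":0,"az":0,"claw":0},{"dx":0,"dy":2.0,"dz":0,"ax":0,"ay":0,"az":0,"claw":0},{"dx":0,"dy":1.5,"dz":0,"ax":0,"ay":0,"az":0,"claw":0},{"dx":0,"dy":0.5,"dz":0,"ax":0,"ay":0,"az":0,"claw":0}])

```text
time: 6.63
eef_pos: [0.5386, 0.16, 0.0853]
eef_rot: [[-0.504, 0.013, -0.864], [0.864, 0.001, -0.504], [-0.006, -1.0, -0.012]]
ft_force: [-0.0, -0.0, 0.2]
opening: 0.0008
```

Run:
```python
from workcell import r
from h import *
go(r,.5315,.1652,.0695)
c=r.capture('scene');cv2.imwrite('pics/b2.png',cv2.resize(c['color'][120:220,230:370],None,fx=5,fy=5,interpolation=3))
```

```text
t 6.6333 pos [0.5386 0.16   0.0853] tilt [ 0.013  0.001 -1.   ] F [-0.  -0.   0.2] open 0.0008151968540802564
d cm [0.81 1.57 0.37] ay None
```

View pics/b2.png

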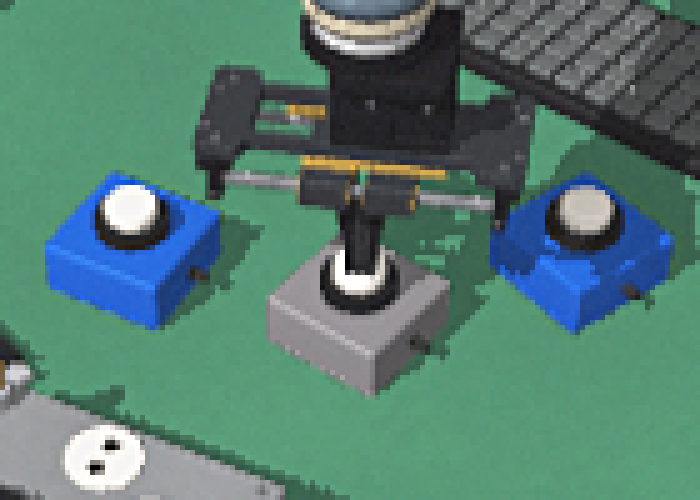

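Call:
jog_arm(motion=[{"dx":0.8,"dy":0,"dz":0.4,"ax":0,"ay":0,"az":0,"claw":0},{"dx":0.1,"dy":0.3,"dz":0,"ax":0.01,"ay":0,"az":0,"claw":0}])

```text
time: 6.85
eef_pos: [0.5328, 0.1625, 0.0839]
eef_rot: [[-0.498, 0.007, -0.867], [0.867, -0.004, -0.498], [-0.006, -1.0, -0.004]]
ft_force: [-0.8, -0.0, -0.5]
opening: 0.0002
```

Run:
```python
from workcell import r
from h import *
go(r,.5315,.1652,.0695)
```

```text
t 6.85 pos [0.5328 0.1625 0.0839] tilt [ 0.007 -0.004 -1.   ] F [-0.8 -0.  -0.5] open 0.00021475646319710136
d cm [ 0.31  1.44 -0.01] ay None
```

Call:
jog_arm(motion=[{"dx":0.35,"dy":0.4,"dz":0,"ax":0,"ay":0,"az":0,"claw":0},{"dx":0.2,"dy":0.4,"dz":0,"ax":0,"ay":0,"az":0,"claw":0},{"dx":0.1,"dy":0.4,"dz":0,"ax":0,"ay":0,"az":0,"claw":0}])

```text
time: 7.1
eef_pos: [0.5322, 0.168, 0.0742]
eef_rot: [[-0.498, 0.012, -0.867], [0.867, -0.002, -0.498], [-0.008, -1.0, -0.009]]
ft_force: [-0.7, -2.5, 4.5]
opening: 0.0007
```

Run:
```python
from workcell import r
from h import *
go(r,.5315,.1652,.0695)
```

```text
t 7.1 pos [0.5322 0.168  0.0742] tilt [ 0.012 -0.002 -1.   ] F [-0.7 -2.5  4.5] open 0.0006821113187826457
d cm [-0.2   0.47  0.2 ] ay None
```

Call:
jog_arm(motion=[{"dx":-0.1,"dy":0.4,"dz":0.1,"ax":0,"ay":0,"az":0,"claw":0},{"dx":0,"dy":0.4,"dz":0,"ax":0,"ay":0,"az":0,"claw":0}])

```text
time: 7.27
eef_pos: [0.5325, 0.1679, 0.0725]
eef_rot: [[-0.499, 0.009, -0.867], [0.867, 0.004, -0.499], [-0.001, -1.0, -0.01]]
ft_force: [-16.8, -5.4, 52.4]
opening: 0.0004
```

Run:
```python
from workcell import r
from h import *
go(r,.5315,.1652,.0695)
```

```text
t 7.2667 pos [0.5325 0.1679 0.0725] tilt [ 0.009  0.004 -1.   ] F [-16.8  -5.4  52.4] open 0.0004051273702306222
d cm [-0.18  0.3   0.23] ay None
```

Run:
```python
from workcell import r
from h import *
c=r.capture('scene');cv2.imwrite('pics/b3.png',cv2.resize(c['color'][135:205,265:345],None,fx=8,fy=8,interpolation=3))
print(r.state()['ft_force'],r.state()['eef_pos'])
```

```text
[-12.91766163  -2.81267416  38.63724467] [0.53248381 0.16787395 0.07280261]
```

View pics/b3.png

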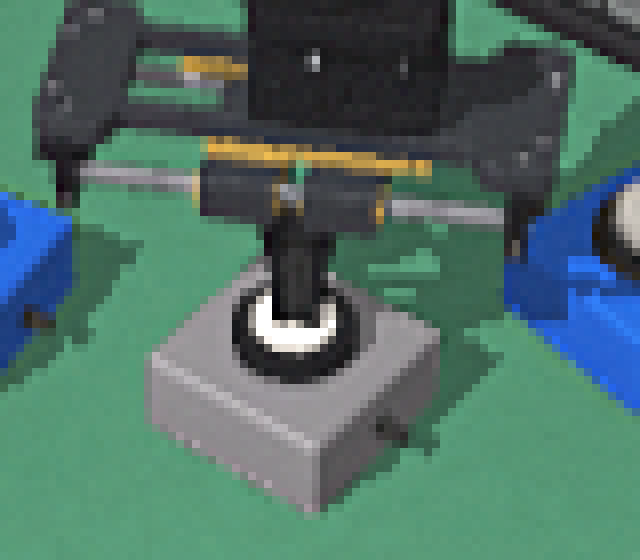

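The cap is flush with the black collar, so the button is pressed fully down with the tips well inside the cap. I'll retract straight up.

Call:
jog_arm(motion=[{"dx":0,"dy":-1,"dz":0,"ax":0,"ay":0,"az":0,"claw":0},{"dx":0,"dy":-2,"dz":0,"ax":0,"ay":0,"az":0,"claw":0},{"dx":0,"dy":-3,"dz":0,"ax":0,"ay":0,"az":0,"claw":0},{"dx":0,"dy":-3,"dz":0,"ax":0,"ay":0,"az":0,"claw":0},{"dx":0,"dy":0,"dz":0,"ax":0,"ay":0,"az":0,"claw":0}])

```text
time: 7.73
eef_pos: [0.5321, 0.1685, 0.1683]
eef_rot: [[-0.499, 0.01, -0.867], [0.867, 0.009, -0.499], [0.003, -1.0, -0.013]]
ft_force: [0.7, -0.1, 0.0]
opening: 0.0006
```

Call:
jog_arm(motion=[{"dx":0,"dy":0,"dz":0,"ax":0,"ay":0,"az":0,"claw":0},{"dx":0,"dy":0,"dz":0,"ax":0,"ay":0,"az":0,"claw":0}])

```text
time: 7.9
eef_pos: [0.5323, 0.17, 0.1691]
eef_rot: [[-0.5, 0.013, -0.866], [0.866, 0.011, -0.5], [0.003, -1.0, -0.016]]
ft_force: [-0.5, -0.5, 0.3]
opening: 0.0004
```

Run:
```python
from workcell import r
from h import *
go(r,.5315,.1652,.0695)
c=r.capture('scene');a=cv2.resize(c['color'][135:205,265:345],None,fx=6,fy=6,interpolation=3)
b=cv2.resize(r.capture('top')['color'][165:265,270:405],None,fx=3,fy=3,interpolation=3)
o=np.zeros((420,800,3),np.uint8);o[:a.shape[0],:380]=a[:,:380];o[:300,390:795]=b;cv2.imwrite('pics/b4.png',o)
c=r.capture('top');g=cv2.cvtColor(c['color'],cv2.COLOR_BGR2GRAY)
for q in(.024,.030,.036):
        ph=np.arange(-1.9,-.6,.01)
        uv=proj(c,[[*sel(p,q),.075] for p in ph]).astype(np.float32)
        v=cv2.remap(g,uv[:,0].copy(),uv[:,1].copy(),cv2.INTER_LINEAR).ravel().astype(float)
        on=ph[v>(v.min()+v.max())/2];print((on.min()+on.max())/2)
```

```text
t 7.9 pos [0.5323 0.17   0.1691] tilt [ 0.013  0.011 -1.   ] F [-0.5 -0.5  0.3] open 0.00035554655972419493
d cm [-0.41  9.95  0.48] ay None
-1.2449999999999992
-1.2499999999999993
-1.2599999999999993
```

View pics/b4.png

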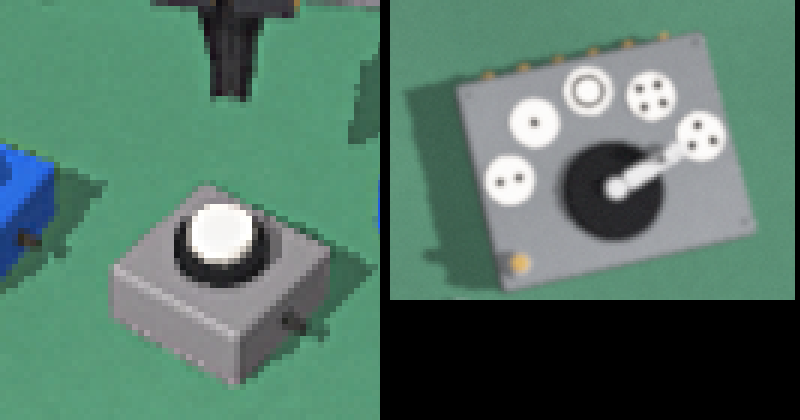

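The cap is up again, the pointer sits on the three-dot label and the plug hasn't moved. The arm is clear, so I'm handing in.

```bash
python3 -c "
from workcell import r
print(r.finish_job())"
```

```text
the job is handed in; nothing more can be done
None
```

I turned the dial clockwise with the closed fingertips until its pointer was on the three-dot label. I then pressed the grey box's start button all the way down, let it go, and handed the job in at about 8 s.

- **Pointer:** the last top view put it at −1.25 to −1.26 rad, against −1.24 for the label. That is about 2 mm off its middle, with 13 mm allowed. The scene view could only be read along one edge of the bar, because the tab hides the other; it gave about −1.24. Two earlier estimates by eye from that view read −1.19 to −1.21, also within tolerance.
- **Push force:** the wrist read about 2 to 3.5 N at the readings I took during the push, against the 20 N limit.
- **Start button:** it bottomed out with the cap flush with its collar, then sprang back up. It reached bottom about 3 mm higher than I had calculated, so the force rose to about 52 N for a moment. The wrist limit is 120 N.
- **Other things:** the plug looked unmoved in the last picture. I did not measure the other loose things, but the arm stayed well above or away from them.
- **Arm:** it was about 10 cm above the button at the end, touching nothing.

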